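# Check the spindle's wear mark in the inspection mirror

## Task

Slide the orange reel of wire up off its spindle and stand it upright, wholly on the round blue pad, setting it down gently and letting go. Then take the yellow grip on top of the sprung inspection mirror and turn the mirror until the fixed black camera, which looks into it, sees the red wear mark on the spindle in the middle of the mirror; finish while still gripping it and holding the mirror steady at that angle. Leave everything else on the bench where it is.

Things in the scene. Friction and masses are not known exactly. Their poses are not given: they have to be found in the camera images.
- reel: loose orange-flanged reel of brass wire, a ring 64 mm outside diameter, 36 mm bore, 50 mm high, about 0.25 kg; origin at the centre of its underside, z up along the bore. It starts seated on the spindle with its underside 30 mm above the table. It may be gripped across its outside.
- spindle: fixed spindle: round dark foot 90 mm diameter and 18 mm high, a shoulder 52 mm diameter up to 30 mm on which the reel sits, and an upright post 24 mm diameter up to 95 mm above the table. Origin on its axis at table height; the red mark is on its -x side.
- mark (a point): centre of the red wear mark, 18 mm wide and 34 mm high, on the side of the spindle's post, 13.5 mm from the post's axis on the spindle's -x side and 55 mm above the table; hidden inside the reel while the reel is on.
- pad: fixed round blue pad, 120 mm diameter, 4 mm thick; origin at the centre of its underside, on the table. The reel goes on it.
- mirror: upright flat mirror in a black frame 68 mm wide, 27 to 83 mm above the table, turning about the vertical axis through its origin (at table height, in the reflecting face); x = outward normal of the face. Starts facing the lens squarely; turns only anticlockwise seen from above, 0 to 1.4 rad, against a weak spring (0.03 N m/rad) that swings it back if let go.
- mirror_grip (a point): centre of the yellow grip on top of the mirror: an upright fin on the pivot axis, 12 mm thick along the mirror's x, 30 mm wide along its y, from 92 to 118 mm above the table, centre at 105 mm. Pinch it across the 12 mm from above and twist it about the vertical.
- lens (a point): front of the fixed black camera's lens, 180 mm from the mirror's pivot axis and 55 mm above the table, on the same grey base plate, aimed at the pivot axis. It sees the mark mid-mirror when the mirror's normal halves the angle, seen from above, between the directions from the pivot axis to the lens and to the mark.
- sight: unseen reference frame on the mirror's pivot axis, at table height: its x is the horizontal direction in which the camera looks after reflection (towards the lens at the start; turns twice as much as the mirror), y to its left, z up. The camera sees the mark when this x points at the mark.
- strip_a: loose pale-grey stone strip, 150 x 40 x 18 mm, lying flat; bystander. Origin at its underside.
- strip_b: loose brown stone strip, 130 x 40 x 18 mm, lying flat; bystander. Origin at its underside.
- spare: spare reel, grey flanges and copper wire, same size as the orange reel (64 mm diameter, 50 mm high), standing on the table; bystander, not the one to move. Origin at its underside.
- brush: dusting brush lying on the table; bystander
- screwdriver: red-handled screwdriver lying on the table; bystander
- bottle: white bottle with a red cap, 60 mm diameter, 150 mm high; bystander. Origin at its underside.
- cup: blue cup, 76 mm diameter, 90 mm high; bystander. Origin at its underside.
Mind the look-alikes: they are no part of the job. What is meant by the reel is not purple, and is the larger of those in its own colour.

How it is judged:
By the outcome, as a careful person would: the job done as asked, in the order asked, and still so for the second after the job is handed in, while the arm keeps its last pose, push and grip.
It also fails if it takes over 58 s, if anything falls off the work surface, if the arm or the gripper's body presses on something with over 40 N, if the wrist force passes 120 N, or if a joint passes its speed limit or range.

## Robot

A 6-joint arm with a two-finger parallel gripper is mounted at the origin on the work surface. World frame = base frame: x ahead of the robot, y to its left, z up, the work surface at z = 0. Lengths are in m, angles in rad, forces in N, time in s.
With the tool pointing down it reaches from about 0.15 to 0.775 m from the base axis. Payload 6.1 kg.
Tool frame: the origin (TCP) lies at the very end of the fingers, on their centre line; the grasp point (between the pads) lies 19 mm behind it; z points along the fingers, y is the line along which they close (so a half turn about z gives the same grasp; the last joint's range is limited). The gripper opens to 85 mm and grips with 20 to 120 N. Pads are 22 mm wide; open, the fingers measure 114 mm over their backs; the gripper's body (76 mm by 85 mm) begins 54 mm behind the grasp point. The pads swing forward as they close: fully open they stand 13 mm farther back than shut.
Start: joints at [-1.112, 0.126, -0.04, 1.405, 0, 1.571], TCP at [0.232, -0.471, 0.209] pointing down, gripper open.
Joint ranges: [-2.72, 2.72], [-0.95, 1.95], [-1.27, 1.35], [-1.78, 2.02], [-1.46, 1.47], [-3.14, 3.14]. Speed limits (rad/s): [2.39, 2.39, 3.01, 3.14, 3.14, 3.14].

## Interface

Orientations are given as a rotation vector (axis times angle).
In Python, from cell import bot, claw, sense, eyes, order gives the robot as it stands. Calls block until the motion is done:
- bot.movep(position, orientation): joint-space move of the TCP to a pose.
- bot.movel(position, attitude=None, rate=0.15, max_force=None): straight line of the TCP; attitude=None keeps the orientation; rate is the mean speed in m/s. With max_force (N) it stops when the force on the tool has changed by that much, and returns True; else False.
- bot.move_joints(angles): joint-space move.
- claw.open_gripper() and claw.grab(): open the fingers fully, or close them until they stop; the grip force is fixed at half the most.
- bot.pause(seconds).
- bot.solve_ik(position, orientation): joint angles nearest the present ones, or None.
- sense(): the state.
- eyes.capture(name): name is "scene" or "top"; returns the picture (400x640x3 uint8, red, green, blue); there is no depth.
- eyes.camera_params(name): a dict with "camera_matrix" (3x3 intrinsics, pixels), "pose" (4x4, takes a point from camera to world coordinates). Camera axes: x right, y up, looking along -z (the intrinsics and any distortion apply to the point x, -y, -z); pixel columns grow to the right and rows downward; lengths in m; the calibration is good to about 2 mm. A picture is of the moment at which its call begins. camera_params takes no time and is no camera call.
A pose or a line that the arm cannot do raises bot.PlanningError and nothing moves.
- order.job_done(): hands the job in; it is judged then, once.
The state is a dict: "t": time; "joints": joint angles; "dq": joint speeds; "joint_efforts": joint torques, N m; "eef_pos": TCP position; "tool_rot": TCP orientation; "force": force on the tool from outside, world axes, zero at the start; "ft_torque": the same for the moment, N m; "grip_width": finger opening in m; "grasp_force": force on a finger pad.
Only numpy, scipy, OpenCV 4.12 (cv2) and the standard library are available. Lean on these libraries where they do the work, as an engineer would, in place of code of your own. Each camera call takes 0.05 s, during which the arm holds its last target. There are 200 camera calls.

## Working session

There is one attempt and no reset: what is moved stays moved. The work goes in short steps, each a Python script; the robot and the scene stay as the last script left them, time stands still between calls to the robot, and variables do not carry over. Pictures are saved under pics/ and viewed, at most 10 in all, crops included, and the job is handed in when it is done.

```bash
mkdir -p pics; python3 - <<'E'
from cell import *
import cv2
for n in("scene","top"):
    im=eyes.capture(n); cv2.imwrite(f"pics/{n}0.png",im[:,:,::-1]); p=eyes.camera_params(n); print({k:(v.round(4).tolist() if hasattr(v,'round') else v) for k,v in p.items()})
s=sense();print(s['t'],s['grip_width'],s['tool_rot'])
E
```

```text
{'camera_matrix': [[363.4698, 0.0, 320.7701], [0.0, 363.4698, 201.0574], [0.0, 0.0, 1.0]], 'pose': [[-0.5607, -0.4838, 0.672, 1.3193], [0.8277, -0.3057, 0.4705, 0.5584], [-0.0222, 0.8201, 0.5718, 0.7317], [0.0, 0.0, 0.0, 1.0]]}
{'camera_matrix': [[458.4558, 0.0, 321.4815], [0.0, 458.4558, 206.8308], [0.0, 0.0, 1.0]], 'pose': [[0.0395, 0.9772, -0.2084, 0.2968], [-0.9992, 0.0386, -0.0083, 0.0082], [-0.0, 0.2086, 0.978, 1.3356], [0.0, 0.0, 0.0, 1.0]]}
0.1 0.08533775135486049 [-3.05792622e+00 -7.14004579e-01  5.53274062e-04]
```

View pics/scene0.png

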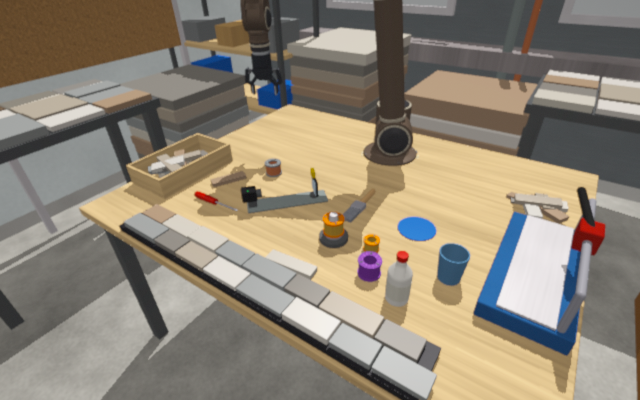

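View pics/top0.png

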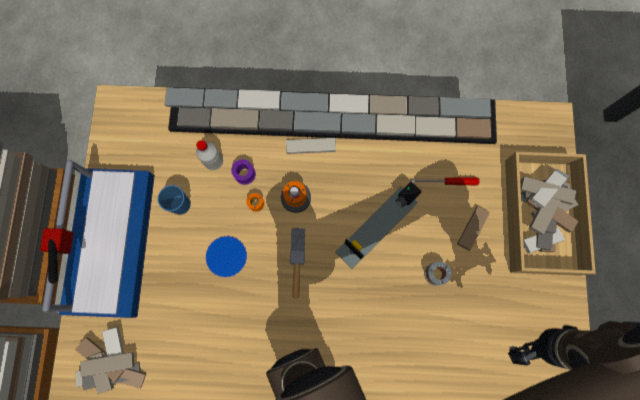

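Candidates for the reel in the top picture are: the orange one on the spindle (294,193), a smaller orange ring (255,201), a purple one (243,171) and the grey spare (438,272). The orange one on the spindle fits, since it is larger and seated. I'll confirm it in an enlarged crop.

```bash
python3 - <<'E'
import cv2,numpy as np
t=cv2.imread("pics/top0.png");s=cv2.imread("pics/scene0.png")
r=lambda i,x,y,w,h,k:cv2.resize(i[y:y+h,x:x+w],None,fx=k,fy=k,interpolation=cv2.INTER_CUBIC)
cv2.imwrite("pics/c1.png",np.vstack([r(t,230,160,200,118,4)[:, :800]]))
cv2.imwrite("pics/c2.png",r(s,230,155,160,110,5))
E
```

```text
(no output)
```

View pics/c1.png

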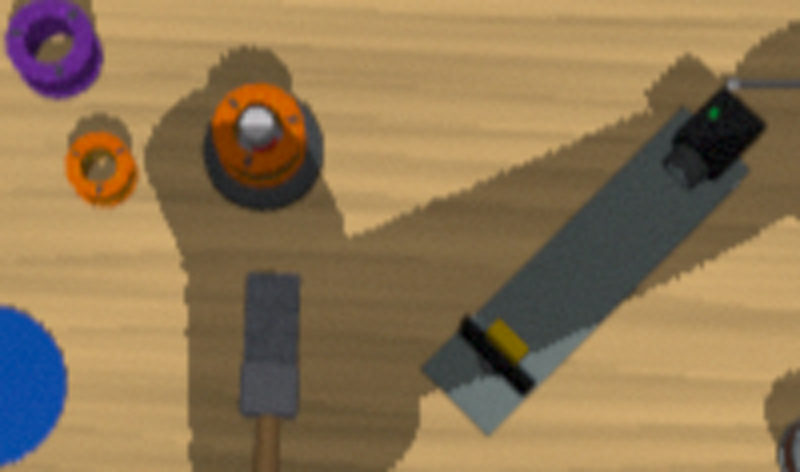

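View pics/c2.png

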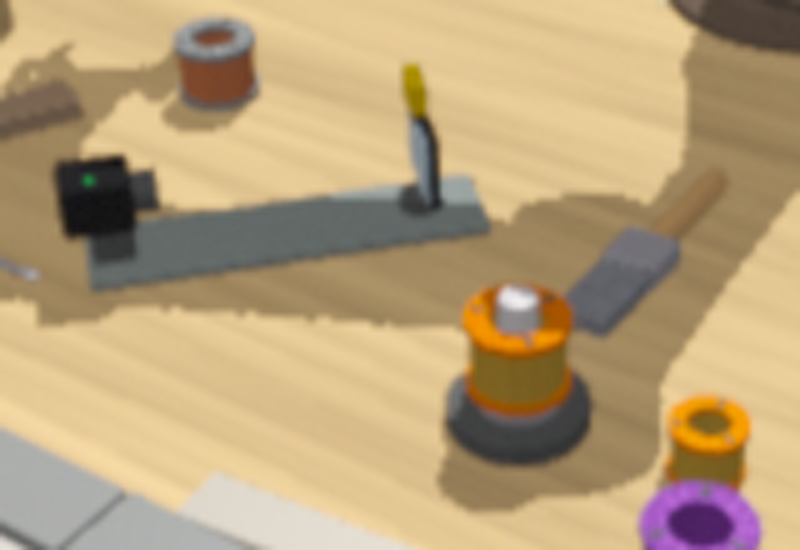

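The crops confirm it: the orange reel on the dark foot is the larger of the two orange ones, with the post showing through the bore at crop (258,125), and a bit of the red mark visible on its -x side. The grip is at crop (508,342), the mirror frame's top edge runs (465,322) to (530,390), and the lens is at about (685,168).

```bash
cat > h.py <<'E'
from cell import *
import numpy as np, cv2
from scipy.spatial.transform import Rotation as R
def plane(n,uv,z):
    p=eyes.camera_params(n);K=np.array(p["camera_matrix"]);T=np.array(p["pose"])
    d=np.linalg.solve(K,[uv[0],uv[1],1.]);d=T[:3,:3]@(d*[1,-1,-1]);o=T[:3,3]
    return (o+d*(z-o[2])/d[2])[:2].round(4)
def proj(n,P):
    p=eyes.camera_params(n);K=np.array(p["camera_matrix"]);T=np.array(p["pose"])
    c=(np.atleast_2d(P)-T[:3,3])@T[:3,:3]*[1,-1,-1];q=c@K.T
    return (q[:,:2]/q[:,2:]).round(1)
c1=lambda x,y:((x+.5)/4-.5+230,(y+.5)/4-.5+160)
c2=lambda x,y:((x+.5)/5-.5+230,(y+.5)/5-.5+155)
def rot(psi):  # tool down, closing line (tool y) at world angle psi
    y=np.array([np.cos(psi),np.sin(psi),0]);z=np.array([0,0,-1.]);return R.from_matrix(np.c_[np.cross(y,z),y,z]).as_rotvec()
E
python3 - <<'E'
from h import *
P=lambda l,*v:print(l,*v)
P('reel top',plane("top",c1(259,130),.08),plane("scene",c2(519,321),.08))
P('post top',plane("top",c1(258,125),.095),plane("scene",c2(518,297),.095))
P('foot',plane("top",c1(263.5,150),.009),plane("scene",c2(518,410),.018))
P('grip top',plane("top",c1(508,342),.118),plane("scene",c2(413,68),.118))
P('frame ends',plane("top",c1(465,320),.083),plane("top",c1(532,388),.083))
P('lens',plane("top",c1(688,168),.06),plane("scene",c2(150,190),.055))
P('camera box',plane("top",c1(728,120),.075))
c=[(425,368),(488,435),(748,170),(683,107)]
for q in c:P('plate',plane("top",c1(*q),.006))
for n in("top","scene"):
    im=cv2.imread(f"pics/{n}0.png").astype(int);b,g,r=im[...,0],im[...,1],im[...,2]
    m=((b>140)&(r<60)).astype('uint8');N,l,st,ce=cv2.connectedComponentsWithStats(m)
    for i in range(1,N):
        if st[i,4]>100:P('blue',n,st[i],ce[i].round(1),plane(n,ce[i],.004))
P('spare',plane("top",(438,271),.05),'small',plane("top",c1(101,165),.04),'purple',plane("top",c1(54,45),.05),'brush',plane("top",c1(270,340),.01),'bottle',plane('top',(203,146),.15))
E
```

```text
reel top [0.6037 0.0969] [0.6089 0.1044]
post top [0.6036 0.0967] [0.6063 0.1021]
foot [0.6059 0.0978] [0.6154 0.1076]
grip top [ 0.4555 -0.0793] [ 0.4521 -0.0805]
frame ends [ 0.4741 -0.0519] [ 0.4292 -0.0989]
lens [ 0.5928 -0.2088] [ 0.5934 -0.202 ]
camera box [ 0.6253 -0.2344]
plate [ 0.4488 -0.0276]
plate [ 0.4023 -0.0745]
plate [ 0.6056 -0.2625]
plate [ 0.652  -0.2141]
blue top [ 206  237   40   40 1242] [225.7 256.1] [0.4232 0.2915]
blue scene [ 478  213   79  121 1520] [503.7 266.8] [0.4571 0.5599]
blue scene [399 218  36  22 617] [416.5 228.5] [0.4284 0.2975]
blue scene [568 250  10  27 151] [572.4 261.4] [0.3337 0.7127]
spare [ 0.401  -0.3123] small [0.5829 0.2127] purple [0.6688 0.2517] brush [0.4643 0.0857] bottle [0.7058 0.3471]
```

```bash
python3 - <<'E'
from h import *
for psi in (0,np.pi):
    q=bot.solve_ik([.606,.0995,.22],rot(psi)); print(psi,None if q is None else np.round(q,2))
for d in(-43,4.8,137,184.8): 
    q=bot.solve_ik([.4545,-.08,.15],rot(np.radians(d))); print(d,None if q is None else np.round(q,2))
bot.movep([.606,.0995,.22],rot(0)); print(sense()['t'])
bot.movel([.606,.0995,.125],rate=.1)
s=sense();print(s['t'],s['eef_pos'],s['tool_rot'],s['force'])
t=eyes.capture("top");sc=eyes.capture("scene")
cv2.imwrite("pics/t1.png",t[:,:,::-1]);cv2.imwrite("pics/s1.png",sc[:,:,::-1])
print(proj("top",s['eef_pos']),proj("scene",s['eef_pos']))
r=lambda i,x,y,w,h,k:cv2.resize(i[y:y+h,x:x+w],None,fx=k,fy=k,interpolation=cv2.INTER_CUBIC)
cv2.imwrite("pics/c3.png",np.hstack([r(t,255,150,80,100,5),r(sc,295,170,80,100,5)])[:,:,::-1])
E
```

```text
0 [0.16 0.3  0.2  1.47 0.   1.73]
3.141592653589793 [ 0.16  0.3   0.2   1.47  0.   -1.41]
-43 [-0.17  0.01 -0.29  1.27  0.    2.15]
4.8 [-0.17  0.01 -0.29  1.27  0.    1.31]
137 [-0.17  0.01 -0.29  1.27  0.   -0.99]
184.8 [-0.17  0.01 -0.29  1.27  0.   -1.83]
2.525
3.625 [0.60646004 0.09955597 0.12580964] [2.22096611e+00 2.22087502e+00 1.64974651e-03] [ 0.39181995 -0.18198708  0.45650298]
[[292.5 187.1]] [[332.4 205.1]]
```

View pics/c3.png

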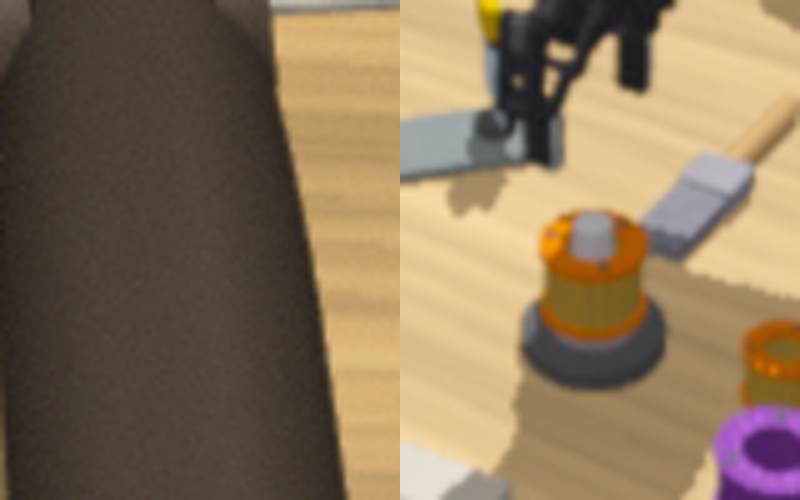

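```bash
python3 - <<'E'
from h import *
for z in(.126,.139): print(proj("scene",[[.6065+d,.0995,z] for d in(-.057,-.0425,.0425,.057)])-[295,170])
E
```

```text
[[47.7 25.7]
 [45.1 28. ]
 [29.1 42.6]
 [26.2 45.2]]
[[47.8 22. ]
 [45.2 24.3]
 [29.1 38.8]
 [26.1 41.5]]
```

```bash
python3 - <<'E'
from h import *
r=np.array([-3.05792622e+00,-7.14004579e-01,5.53274062e-04]);y=R.from_rotvec(r).as_matrix()[:,1]
for n in("scene","top"):
  for z in(.209,.222): print(n,proj(n,[np.array([.232,-.471,z])+y*d for d in(-.0425,.0425)]).tolist())
  a=np.linspace(0,2*np.pi,13)[:-1]
  print(n,'base',proj(n,[0,0,0]))
  for nm,c,rr,z in(('posttop',(.606,.0995),.012,.095),('reeltop',(.606,.0995),.032,.08),('footbot',(.606,.0995),.045,0),('pad',(.4258,.2945),.06,.004)):
    q=proj(n,[[c[0]+rr*np.cos(t),c[1]+rr*np.sin(t),z] for t in a]); print(n,nm,q.min(0),q.max(0))
im0=cv2.imread("pics/scene0.png")[40:130,220:300];t0=cv2.imread("pics/top0.png")[300:400,490:610]
cv2.imwrite("pics/c4.png",np.hstack([cv2.resize(im0,(320,360),interpolation=2),cv2.resize(t0,(432,360),interpolation=2)]))
E
```

```text
scene [[275.3, 102.4], [255.5, 101.9]]
scene [[275.0, 99.3], [255.1, 98.8]]
scene base [[388.9 152.6]]
scene posttop [328.4 211.2] [336.6 216.2]
scene reeltop [321.7 211.3] [343.4 224.6]
scene footbot [318.  229.2] [347.3 248.4]
scene pad [396.6 216.2] [435.4 240.4]
top [[507.1, 348.4], [538.5, 333.2]]
top [[509.3, 348.9], [541.1, 333.5]]
top base [[320.2 416.4]]
top posttop [288.9 185.8] [297.5 194.2]
top reeltop [282.2 180.3] [304.8 202.4]
top footbot [280.1 183.2] [310.1 212.5]
top pad [204.2 234.8] [245.4 276.1]
```

View pics/c4.png

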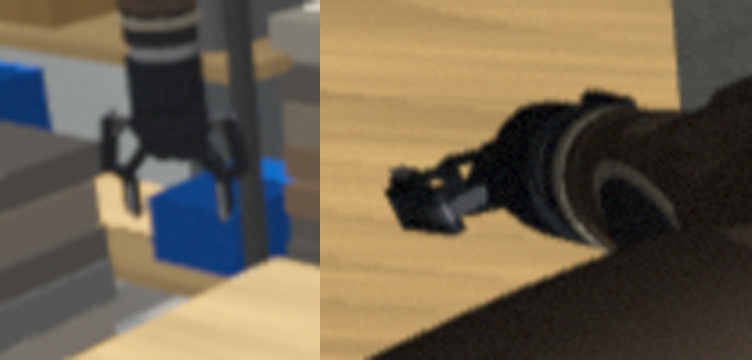

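Scene projections match the spindle, pad and robot base to about 1 px. The open fingertips look about 20 mm farther back than stated, so I'll grasp fairly low with a force guard and check afterwards.

```bash
python3 - <<'E'
from h import *
print(bot.movel([.606,.0995,.033],rate=.08,max_force=8))
s=sense();print(s['t'],s['eef_pos'],s['force'])
claw.grab();s=sense();print(s['t'],s['eef_pos'],s['force'],s['grip_width'],s['grasp_force'])
sc=eyes.capture("scene")
print(bot.movel([.606,.0995,.125],rate=.08,max_force=25))
s=sense();print(s['t'],s['eef_pos'],s['force'],s['grip_width'],s['grasp_force'])
s2=eyes.capture("scene");t=eyes.capture("top");cv2.imwrite("pics/t2.png",t[:,:,::-1])
r=lambda i,x,y,w,h,k:cv2.resize(i[y:y+h,x:x+w],None,fx=k,fy=k,interpolation=cv2.INTER_CUBIC)
cv2.imwrite("pics/c5.png",np.hstack([r(sc,295,170,80,100,5),r(s2,295,170,80,100,5)])[:,:,::-1])
E
```

```text
False
5.025 [0.60647724 0.09958237 0.03366533] [-0.1358937   0.55442495 -0.19654645]
5.3667 [0.6065694  0.09961568 0.0342847 ] [-9.31265523e-01  4.13872687e-03  5.40656967e+00] 0.06266473801007298 66.22520707547665
False
6.7167 [0.60558223 0.09943708 0.1242311 ] [-0.3051106   0.09326516 -2.6129907 ] 0.06257287791380023 66.07688494026661
```

View pics/c5.png

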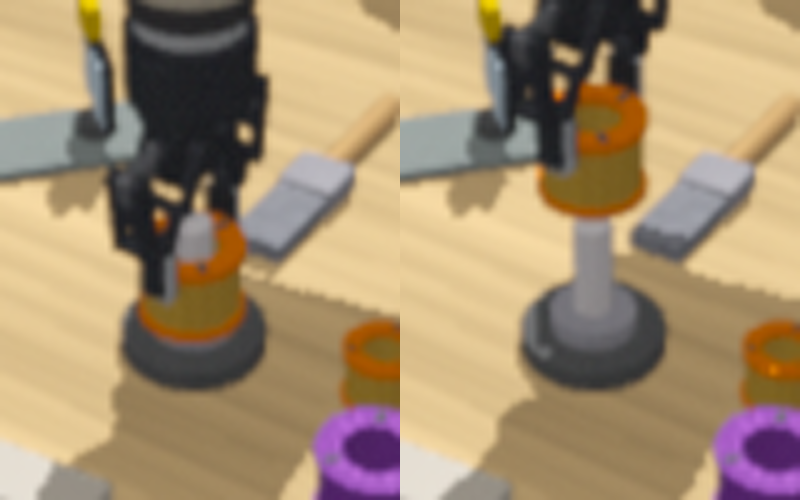

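The left half shows the reel gripped and the right half shows it lifted clear of the post, foot still in place. Next I'll place it.

```bash
python3 - <<'E'
from h import *
X,Y=.4258,.2945
bot.movel([X,Y,.125],rate=.2)
bot.movel([X,Y,.022],rate=.1)
print(sense()['eef_pos'],sense()['t'])
print(bot.movel([X,Y,.003],rate=.015,max_force=4))
s=sense();print(s['t'],s['eef_pos'],s['force'])
claw.open_gripper();bot.pause(.2)
s=sense();print(s['t'],s['eef_pos'],s['force'],s['grip_width'])
bot.movel([X,Y,.15],rate=.12)
bot.movep([.40,-.02,.22],rot(np.radians(-43)))
t=eyes.capture("top");sc=eyes.capture("scene")
cv2.imwrite("pics/t3.png",t[:,:,::-1]);cv2.imwrite("pics/s3.png",sc[:,:,::-1])
print(sense()['t'])
r=lambda i,x,y,w,h,k:cv2.resize(i[y:y+h,x:x+w],None,fx=k,fy=k,interpolation=cv2.INTER_CUBIC)
cv2.imwrite("pics/c6.png",np.vstack([r(t,195,160,160,120,5)[:, :800],])[:,:,::-1])
E
```

```text
[0.4262907  0.2948328  0.02268887] 9.475
True
10.3583 [0.42568746 0.29442481 0.00824784] [-0.48631911 -0.7962557   4.28086612]
10.9167 [0.4246946  0.29372227 0.00702012] [ 0.71675796 -0.404325   -0.04409282] 0.08548940031795452
13.5833
```

View pics/c6.png

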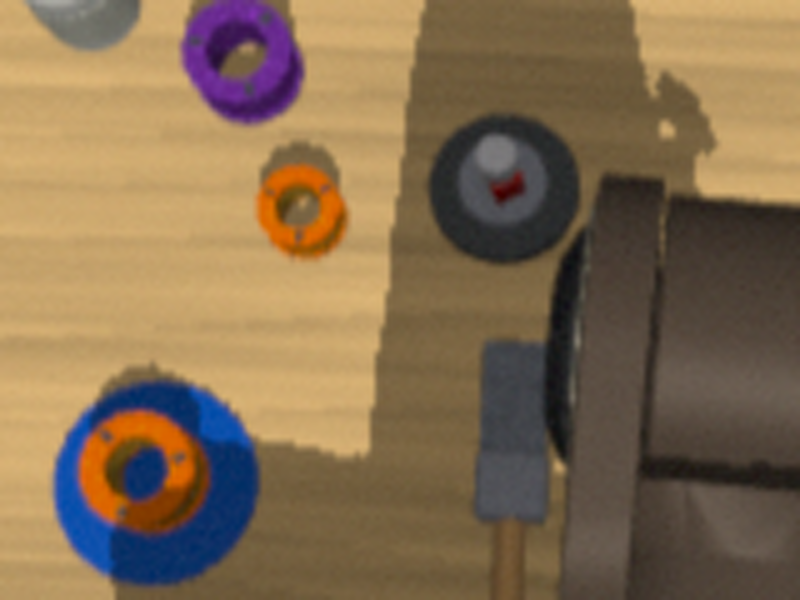

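The reel stands wholly on the pad, at about crop (145,472), with pad edge showing all round. The red mark is visible at crop (508,188), and the foot is centred at about (505,188).

```bash
python3 - <<'E'
from h import *
k=lambda x,y:((x+.5)/5-.5+195,(y+.5)/5-.5+160)
print('foot',plane("top",k(505,188.5),.009),'post',plane("top",k(495,154),.095))
im=cv2.imread("pics/t3.png").astype(int)[190:205,285:305];m=(im[...,2]>90)&(im[...,1]<60)&(im[...,0]<60)
v,u=np.nonzero(m);print(len(u),u.mean()+285,v.mean()+190)
print('mark',plane("top",(u.mean()+285,v.mean()+190),.055),plane("top",k(508,188),.055))
for n in("top","scene"):
  for a in(150,180,210,225):
    c=np.array([.606,.0995]);d=np.array([np.cos(np.radians(a)),np.sin(np.radians(a))])
    print(n,a,proj(n,[*(c+.0135*d),.055]))
# mirror geometry refit: grip pixel predictions
for p in((.4545,-.08),):
  print(proj("top",[*p,.118]),proj("scene",[*p,.118]),c1(508,342),c2(413,68))
E
```

```text
foot [0.6054 0.0975] post [0.6049 0.0983]
2 296.0 196.0
mark [0.5985 0.0934] [0.595  0.0927]
top 150 [[291.5 197.3]]
top 180 [[293.8 198. ]]
top 210 [[296.2 197.4]]
top 225 [[297.2 196.7]]
scene 150 [[336.6 223.1]]
scene 180 [[335. 222.]]
scene 210 [[332.8 221.6]]
scene 225 [[331.6 221.7]]
[[356.9 245.5]] [[311.9 168.5]] (356.625, 245.125) (312.2, 168.2)
```

```bash
python3 - <<'E'
from h import *
P=[.454,-.080]
bot.movep([*P,.16],rot(np.radians(-40)))
print(bot.movel([*P,.089],rate=.06,max_force=6))
s=sense();print(s['t'],s['eef_pos'],s['force'],s['ft_torque'])
claw.grab();bot.pause(.2)
s=sense();print(s['t'],s['eef_pos'],s['force'],s['ft_torque'],s['grip_width'],s['grasp_force'])
for d in(-40,-41,-42,-43,-44,-45,-46):
    bot.movel([*P,.089],rot(np.radians(d)),rate=.05);bot.pause(.15)
    s=sense();y=R.from_rotvec(s['tool_rot']).as_matrix()[:,1]
    print(d,round(s['t'],2),np.degrees(np.arctan2(y[1],y[0])).round(2),s['force'].round(2),s['ft_torque'].round(3),s['grip_width'].round(4))
    if abs(s['ft_torque'][2])>.3: break
sc=eyes.capture("scene")
r=lambda i,x,y,w,h,k:cv2.resize(i[y:y+h,x:x+w],None,fx=k,fy=k,interpolation=cv2.INTER_CUBIC)
cv2.imwrite("pics/c7.png",r(sc,235,130,120,100,6)[:,:,::-1])
E
```

```text
False
15.4 [ 0.45432875 -0.08007238  0.08940717] [-0.12239497 -0.10145794  0.43710445] [-0.03991217 -0.0582918   0.04930157]
16.275 [ 0.45476453 -0.08037654  0.08932772] [ 4.77102521 -3.53664565  0.05521496] [-0.67582143 -0.93859774 -0.07627587] 0.009320173940076663 61.44441783428192Traceback (most recent call last):
  File "<stdin>", line 11, in <module>
AttributeError: 'float' object has no attribute 'round'
```

```bash
python3 - <<'E'
from h import *
n=np.array([.74,-.67]);P=np.array([.454,-.080])
def show(l):
    s=sense();y=R.from_rotvec(s['tool_rot']).as_matrix()[:,1]
    print(l,round(s['t'],2),np.degrees(np.arctan2(y[1],y[0])).round(2),s['eef_pos'].round(4),s['force'].round(2),s['ft_torque'].round(3),round(s['grip_width'],4),flush=True);return s
for i in range(3):
    s=show('c');f=s['force'][:2]
    if np.hypot(*f)<1.5:break
    P=P+f/np.hypot(*f)*.0008;bot.movel([*P,.089],rot(np.radians(-40)),rate=.01);bot.pause(.1)
for d in(-41,-42,-43,-44,-45):
    bot.movel([*P,.089],rot(np.radians(d)),rate=.05);bot.pause(.15)
    s=show(d)
    if abs(s['ft_torque'][2])>.35: break
print(P)
sc=eyes.capture("scene")
r=lambda i,x,y,w,h,k:cv2.resize(i[y:y+h,x:x+w],None,fx=k,fy=k,interpolation=cv2.INTER_CUBIC)
cv2.imwrite("pics/c7.png",r(sc,235,130,120,100,6)[:,:,::-1])
E
```

```text
c 16.68 -40.01 [ 0.4548 -0.0804  0.0893] [ 4.35 -3.66  0.76] [-0.639 -0.855 -0.012] 0.0097
c 17.02 -40.0 [ 0.4548 -0.0804  0.0892] [ 2.83 -1.3   3.51] [-0.12  -0.45   0.003] 0.0098
c 17.38 -39.99 [ 0.4549 -0.0805  0.0893] [-0.36  1.07  7.14] [0.074 0.1   0.011] 0.0096
-41 17.77 -40.99 [ 0.4548 -0.0804  0.0893] [-0.38  0.76  7.11] [0.115 0.135 0.004] 0.0096
-42 18.18 -41.98 [ 0.4548 -0.0804  0.0893] [-0.34  0.41  5.89] [ 0.146  0.173 -0.003] 0.0098
-43 18.57 -42.97 [ 0.4547 -0.0803  0.0893] [-1.32  1.28  7.18] [0.199 0.151 0.172] 0.0097
-44 18.98 -43.93 [ 0.4548 -0.0803  0.0893] [-0.57  1.07  7.  ] [0.174 0.192 0.355] 0.0096
[ 0.45533939 -0.08084837]
```

View pics/c7.png

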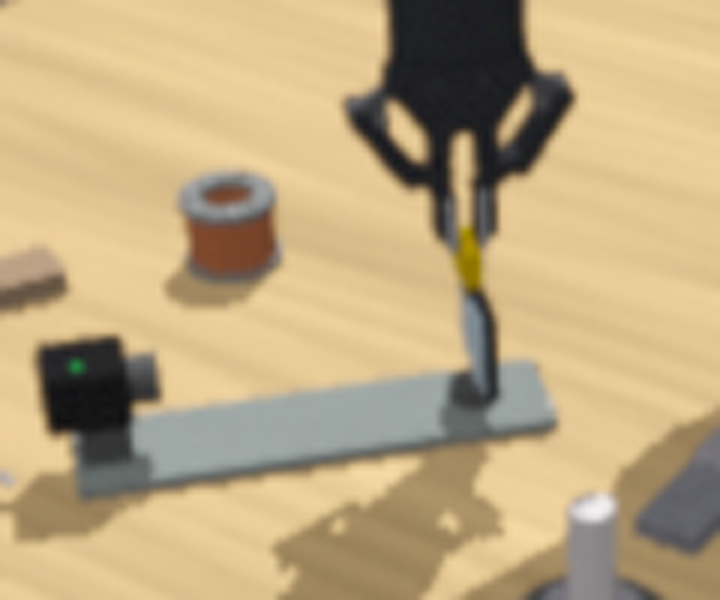

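The fingers hold the yellow fin at crop (470,250). The torque builds up against the stop from about -42.1° on, which gives the lens direction. The mark bears about 51.5° from the pivot, so the mirror normal should be about 4.7°.

```bash
python3 - <<'E'
from h import *
P=np.array([.45534,-.08085])
def show(l):
    s=sense();y=R.from_rotvec(s['tool_rot']).as_matrix()[:,1]
    print(l,round(s['t'],2),np.degrees(np.arctan2(y[1],y[0])).round(2),s['eef_pos'].round(4),s['force'].round(2),s['ft_torque'].round(3),round(s['grip_width'],4),round(s['grasp_force'],1),flush=True);return s
for d in(-38,-30,-22,-14,-6,0,4.7,4.7):
    bot.movel([*P,.089],rot(np.radians(d)),rate=.05);bot.pause(.1)
    s=show(d);f=s['force'][:2]
    if np.hypot(*f)>2:P=P+.00015*f
    if np.hypot(*f)>20:break
print(P)
t=eyes.capture("top");sc=eyes.capture("scene")
cv2.imwrite("pics/t4.png",t[:,:,::-1]);cv2.imwrite("pics/s4.png",sc[:,:,::-1])
r=lambda i,x,y,w,h,k:cv2.resize(i[y:y+h,x:x+w],None,fx=k,fy=k,interpolation=cv2.INTER_CUBIC)
cv2.imwrite("pics/c8.png",np.hstack([r(t,200,140,160,160,3)[:,:400],r(sc,250,130,80,96,5)])[:,:,::-1])
E
```

```text
-38 19.38 -37.99 [ 0.455  -0.0805  0.0893] [0.27 1.3  6.86] [ 0.046 -0.021 -0.019] 0.0097 62.2
-30 19.77 -30.16 [ 0.4554 -0.0808  0.0893] [ 0.32 -0.62  6.38] [-0.114 -0.234 -0.003] 0.0098 62.1
-22 20.17 -22.2 [ 0.4558 -0.081   0.0893] [ 4.18 -2.46  4.89] [-0.459 -0.715 -0.012] 0.0098 62.0
-14 20.56 -14.13 [ 0.4563 -0.0812  0.0893] [ 2.81 -1.81  5.29] [-0.298 -0.675 -0.05 ] 0.0094 62.1
-6 20.95 -6.13 [ 0.4568 -0.0813  0.0893] [3.3  0.05 4.34] [-0.132 -0.765  0.035] 0.0096 62.1
0 21.31 -0.13 [ 0.4572 -0.0813  0.0893] [ 3.24 -1.49  5.66] [-0.143 -0.608 -0.043] 0.0098 62.1
4.7 21.66 4.58 [ 0.4575 -0.0813  0.0893] [ 1.95 -0.02  5.95] [-0.024 -0.557 -0.011] 0.0094 62.2
4.7 22.01 4.58 [ 0.4575 -0.0813  0.0893] [2.39 0.3  6.18] [-0.048 -0.536 -0.035] 0.0091 62.2
[ 0.45772867 -0.08165971]
```

View pics/c8.png

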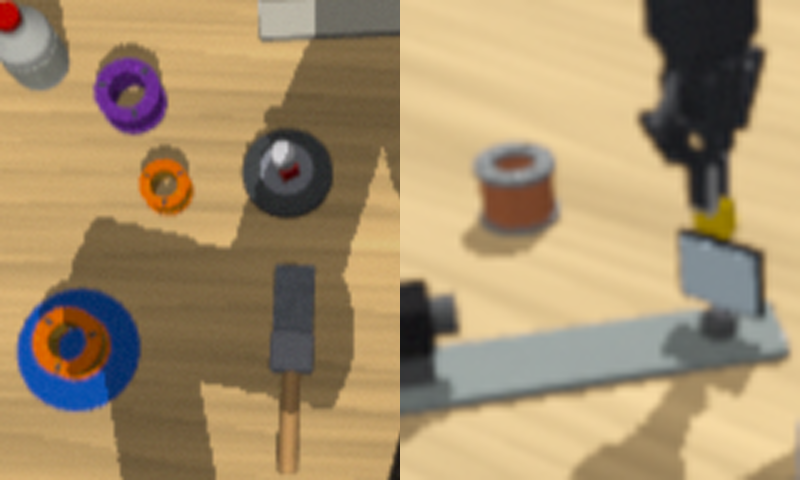

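```bash
python3 - <<'E'
from h import *
a=plane("scene",(305.9,176.4),.083);b=plane("scene",(322.4,180.6),.083);d=b-a
print(a,b,np.hypot(*d),np.degrees(np.arctan2(-d[0],d[1])), (a+b)/2)
p=np.array([.4576,-.077])
for ang in(-2,4.6,10):
    t=np.radians(ang+90);u=np.array([np.cos(t),np.sin(t)])*.034
    print(ang,proj("scene",[[*(p-u),.083],[*(p+u),.083]]).tolist())
E
```

```text
[ 0.4609 -0.1026] [ 0.4535 -0.0387] 0.06432705496134578 6.605766847710684 [ 0.4572  -0.07065]
-2 [[304.7, 175.2], [320.5, 180.9]]
4.6 [[304.1, 175.7], [321.1, 180.4]]
10 [[303.6, 176.1], [321.5, 180.0]]
```

```bash
python3 - <<'E'
from h import *
bot.pause(.5);s=sense();print(s['t'],s['eef_pos'],s['force'],s['grasp_force'],np.abs(s['dq']).max())
print(order.job_done())
E
```

```text
22.6083 [ 0.45754427 -0.08137097  0.08929644] [2.41393859 0.48836754 6.03765319] 62.15971827507019 0.0025057428521127623
the job is handed in; nothing more can be done
None
```

I handed the job in at 22.6 s: the orange reel stands wholly on the blue pad, and the arm still grips the mirror steady with its normal at about 4.6°, the angle I calculated for the camera to see the red mark; I couldn't check the camera's own view.

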